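# Index the decorating wheel by one hole

## Robot

A 6-joint arm with a two-finger parallel gripper is mounted at the origin on the work surface. World frame = base frame: x ahead of the robot, y to its left, z up, the work surface at z = 0. Lengths are in m, angles in rad, forces in N, time in s.
With the tool pointing down it reaches from about 0.35 to 0.85 m from the base axis. Payload 8.1 kg.
Tool frame: the origin (TCP) lies between the finger pads; the fingertips stand 25 mm ahead of it and the grasp point (between the pads) lies 6 mm ahead of it; z points along the fingers, y is the line along which they close (so a half turn about z gives the same grasp; the last joint's range is limited). The gripper opens to 93 mm and grips with 3 to 60 N. Pads are 15 mm wide; open, the fingers measure 128 mm over their backs; the gripper's body (75 mm by 188 mm) begins 65 mm behind the grasp point.
Start: joints at [-1.36, 0.13, 1.488, -0, 1.523, -0.085], TCP at [0.175, -0.574, 0.209] pointing down, gripper open.
Joint ranges: [-2.96, 2.96], [-0.89, 2.26], [0.02, 2.5], [-1.34, 4.48], [0, 2.73], [-2.66, 2.66]. Speed limits (rad/s): [2.39, 2.39, 2.79, 3.14, 3.14, 3.14].

## Interface

Orientations are given as a rotation vector (axis times angle).
In Python, from plant import arm gives the robot as it stands. The module is installed in compiled form; this text tells all that it offers.
- The arm moves only by the tool servo_tool, never from a script. Its argument "series" is a list that holds one entry, the list of rows, each a list of 7 numbers: the finger opening in mm, from 0 to 93, then the shift along the world's x, y, z in units of 40 mm (1.0 is 40 mm), then the turn, a rotation vector about the world's x, y, z in units of 10 degrees (1.0 is 10 degrees). A call has exactly 5 rows; each row is the pose to reach, as a shift and turn from the pose commanded when the call began; what a row does not reach only later rows make up. A row lasts 1/8 s, in which the tool goes at most 62.5 mm and 10.7 degrees, less where a joint would pass 70% of its speed; a pose out of reach is approached as far as the arm can. A call with a gripper value outside its range is refused whole. The fingers move at their own pace and stop on an object; the grip force is fixed at half the most. Time passes only in rows, so rows that repeat a pose let the fingers close, or fill a call up. It gives the time, the measured TCP pose, the force, the opening and the grip force at its end, in the units of the state.
- arm.read_state(): the state, without advancing time (a new reading comes with each control period).
- arm.capture(name): name is "side" or "top" or "wrist"; returns the picture (400x640x3 uint8, red, green, blue); there is no depth.
- arm.camera_params(name): a dict with "fov_y" (degrees; the focal length in pixels is half the picture's height over the tangent of half this angle, whatever the lens; pixels are square), "cx", "cy" (the principal point, pixels), "view" (4x4, takes a point from world to camera coordinates). Camera axes: x right, y down, z forward; pixel columns grow to the right and rows downward; lengths in m; the calibration is good to about 2 mm. A picture is of the moment at which its call begins: read the wrist's pose just before it. camera_params takes no time and is no camera call; for the wrist camera it gives the pose at the moment of the call.
- arm.hand_in(): hands the job in; it is judged then, once.
Trained networks look in the newest picture that a camera, given by its name, has taken for a name from the list of things; names that differ only in an ending like _2 or _b are one class to them, and where a whole thing is asked for, a point or a joint stands for the part that bears it (a point fixed in the world has none). Each returns a list of dicts, best first, with "confidence" (0 to 1); they miss things now and then, are a little off and sometimes report something else, mostly with a low value. They report only what shows in the picture. A call takes as long as a camera call. They do not tell look-alikes from the thing itself.
- arm.look_for(camera, name): "position" ([row, column] in pixels, amid what is visible of it).
- arm.tip_of(camera, name): "position" ([row, column] in pixels: a listed point, or the origin of a listed thing).
The state is a dict: "time": time; "joint_positions": joint angles; "joint_velocities": joint speeds; "joint_efforts": joint torques, N m; "ee_pos": TCP position; "eef_rot": TCP orientation; "force": force on the tool from outside, world axes, zero at the start; "wrist_torque": the same for the moment, N m; "grip_width": finger opening in m; "grip_force": force on a finger pad.
Only numpy, scipy, OpenCV 4.12 (cv2) and the standard library are available. Lean on these libraries where they do the work, as an engineer would, in place of code of your own. Each camera call takes 0.05 s, during which the arm holds its last target. There are 200 camera calls.

## Task

The bowl on the indexing wheel is to be turned on to its next panel: hook the fingertips through the pull ring and lift the spring pin out of its hole, swing the arm one hole towards the side where the lidded jar stands, and let the pin drop fully home in that hole. Work gently and do not pinch the ring, keep the bowl standing in the middle of the wheel, leave everything else where it is, and finish clear of everything.

Things in the scene. Friction and masses are not known exactly. Their poses are not given: they have to be found in the camera images.
- base: Fixed grey foot of the indexing wheel. Origin on the table under the pivot; -x runs along the middle of the quadrant (roughly to the robot's right), z up. The quadrant: an aluminium arc 200 mm from the pivot, 44 mm wide, top 40 mm above the table, with five dark 14 mm holes 14 degrees (49 mm) apart, one on the -x axis, two on each side. The jar's side is the sign of its y in this frame.
- index_arm (a joint): Angle (rad) of the flat steel arm (32 mm wide, top 58 mm up, reaching 225 mm from the upright pivot) that turns the wheel head. 0 at the start, pin in the middle hole. Positive: the outer end swings to the base's +y side. Holes at -0.489, -0.244, 0, 0.244, 0.489. It stays where it is left; with the pin out, about 1.3 N at the pin moves it.
- index_pin (a joint): Lift (m) of the spring pin on the arm, 200 mm from the pivot: 0 = fully home, 0.026 = upper stop. 10 mm thick, round nose, 12 mm deep in the hole: clear above 0.012. The spring pulls down with 5 N (home) to 8 N (top). Let go between holes it rides on the quadrant at 0.012 and drops into a hole swung under it.
- pull_ring: Steel ring fixed on the pin, moving with pin and arm: 54 mm inside, 6 mm bar. Origin at its centre, 122 mm up with pin home; x level along the arm to the pivot, z up. Rigid, leaning 45 degrees: lowest point on the pin, top 21 mm along +x and 21 mm above the origin, so a finger pointing 45 degrees down and along +x passes squarely through, and raised so, lifts it by the top bar.
- pin_boss (a point): Top of the dark steel boss (28 mm across) that guides the pin, on the pin's axis, 78 mm above the table; moves with the arm. Fingertips through the ring pass above the arm between boss and bowl; there is room to put them 35 mm past the ring's centre, and with less than 20 mm the ring may slip off the tips as they rise.
- wheel_axis (a point): Point on the pivot axis at the top face of the aluminium wheel head (170 mm across), 72 mm above the table.
- bowl_foot (a point): Centre of the underside of the loose terracotta bowl (124 mm across the rim, 55 mm high, 0.3 kg) standing in the middle of the wheel head and turning with it; z up through the mouth.
- jar: The lidded jar: white ceramic, 86 mm across, 112 mm high, with a wooden lid and a round knob; it stands on the base's +y or -y side. Origin at the centre of its underside.
- flowerpot: Open terracotta flowerpot, 106 mm across the rim, 105 mm high, on the side of the base opposite to the jar. Origin at the centre of its underside.
- cup: Bystander: white ceramic cup without handle, 72 mm across, 75 mm high. Origin at the centre of its underside.
- brush: Bystander: brush lying on the table. Origin on its underside.
- roller: Bystander: wooden rolling pin lying on the table, 270 mm long, 40 mm thick. Origin under its middle, x along it.
- glaze: Bystander: small blue screw-top glaze pot, 52 mm across, 100 mm high. Origin at the centre of its underside.
- dish: Bystander: shallow glass dish, 120 mm across, 30 mm high. Origin at the centre of its underside.
Not all that is in view belongs to the job. Leave any green look-alike of the jar alone.

How it is judged:
By the outcome, as a careful person would: the job done as asked, in the order asked, and still so for the second after the job is handed in, with the robot touching nothing.
It also fails if it takes over 42 s, if anything falls off the work surface, if the arm or the gripper's body presses on something with over 40 N, if the wrist force passes 120 N, or if a joint passes its speed limit or range.

## Working session

There is one attempt and no reset: what is moved stays moved. The work goes in short steps, Python scripts to look and compute and a tool call to move; the robot and the scene stay as the last step left them, time stands still between calls to the robot, and variables do not carry over. Pictures are saved under pics/ and viewed, at most 10 in all, crops included, and the job is handed in when it is done.

Besides the shell and the picture viewer there is one more tool, called after "Call:" as name(argument=value, ...), one argument or row to a line, values as JSON. servo_tool: Moves the arm, as the interface text tells. Its arguments: {"type":"object","properties":{"series":{"type":"array","items":{"type":"array","items":{"type":"array","items":{"type":"number"}}}}},"required":["series"]}

```bash
mkdir -p pics
cat > h.py <<'E'
import numpy as np, cv2
from plant import arm
def cam(c):
    p=arm.camera_params(c); f=200/np.tan(np.radians(p['fov_y'])/2); return p,f
def ray(c,rc):
    p,f=cam(c); V=np.array(p['view']); R=V[:3,:3]; t=V[:3,3]
    d=R.T@np.array([(rc[1]-p['cx'])/f,(rc[0]-p['cy'])/f,1]); return -R.T@t,d/np.linalg.norm(d)
def atz(c,rc,z):
    o,d=ray(c,rc); return o+d*(z-o[2])/d[2]
def proj(c,P):
    p,f=cam(c); V=np.array(p['view']); q=V[:3,:3]@np.array(P)+V[:3,3]; return np.array([p['cy']+f*q[1]/q[2],p['cx']+f*q[0]/q[2]])
def tri(a,b):
    (o1,d1),(o2,d2)=ray(*a),ray(*b); s=np.linalg.lstsq(np.c_[d1,-d2],o2-o1,rcond=None)[0]
    p,q=o1+d1*s[0],o2+d2*s[1]; return (p+q)/2,np.linalg.norm(p-q)
def save(c,n):
    cv2.imwrite('pics/'+n,arm.capture(c)[:,:,::-1])
E
python3 - <<'E'
from h import *
np.set_printoptions(precision=3,suppress=True)
for c in('top','side'):
    save(c,c+'1.png'); print(c,ray(c,(200,320)))
    for n,z in dict(base=0,pull_ring=.122,pin_boss=.078,wheel_axis=.072,bowl_foot=.072,jar=0,flowerpot=0,cup=0,glaze=0,dish=0,roller=0).items():
        for r in arm.tip_of(c,n)[:3]: print(c,n,np.round(r['position'],1),round(r['confidence'],2),atz(c,r['position'],z))
s=arm.read_state();print(s['time'],s['ee_pos'],s['eef_rot'],s['force'])
E
```

```text
top (array([0.43 , 0.031, 1.197]), array([ 0.034, -0.014, -0.999]))
top base [114.8 313.6] 0.56 [0.73  0.033 0.   ]
top pull_ring [185.9 342. ] 0.52 [ 0.505 -0.044  0.122]
top pin_boss [188.6 344.7] 0.69 [ 0.5   -0.055  0.078]
top bowl_foot [165.9 280.7] 0.59 [0.566 0.127 0.072]
top bowl_foot [172.5 431.6] 0.53 [ 0.546 -0.304  0.072]
top jar [224.4 253.9] 0.92 [0.398 0.213 0.   ]
top jar [298.  218.4] 0.71 [0.179 0.318 0.   ]
top jar [272.5 252.8] 0.57 [0.254 0.216 0.   ]
top flowerpot [117.4 315.7] 0.77 [0.722 0.027 0.   ]
top cup [173.8 431.1] 0.92 [ 0.55  -0.324  0.   ]
top glaze [135.  469.4] 0.98 [ 0.669 -0.443  0.   ]
top dish [127.1 184.7] 0.62 [0.692 0.423 0.   ]
top roller [226.6 469.7] 0.69 [ 0.389 -0.439  0.   ]
side (array([0.368, 0.998, 0.966]), array([ 0.079, -0.752, -0.654]))
side base [249.  290.1] 0.88 [0.557 0.129 0.   ]
side pull_ring [185.4 312.5] 0.39 [ 0.5   -0.043  0.122]
side wheel_axis [232.3 287.5] 0.71 [0.561 0.127 0.072]
side bowl_foot [232.3 284.4] 0.94 [0.57  0.127 0.072]
side bowl_foot [274.6 336.7] 0.68 [0.402 0.278 0.072]
side jar [280.2 386.4] 0.82 [0.259 0.23  0.   ]
side jar [305.7 417.5] 0.82 [0.177 0.312 0.   ]
side jar [270.9 336.8] 0.79 [0.405 0.206 0.   ]
side flowerpot [223.6 244.4] 0.63 [0.728 0.026 0.   ]
side cup [164.9 307.2] 0.83 [ 0.554 -0.321  0.   ]
side cup [328.8 224. ] 0.42 [0.691 0.424 0.   ]
side glaze [148.1 283.5] 0.71 [ 0.667 -0.434 -0.   ]
side dish [331.4 224.1] 0.9 [0.689 0.431 0.   ]
side roller [151.3 349.9] 0.81 [ 0.388 -0.427  0.   ]
1.2 [ 0.175 -0.574  0.209] [-3.107 -0.463  0.   ] [ 1.125 -0.201 -0.51 ]
```

View pics/top1.png

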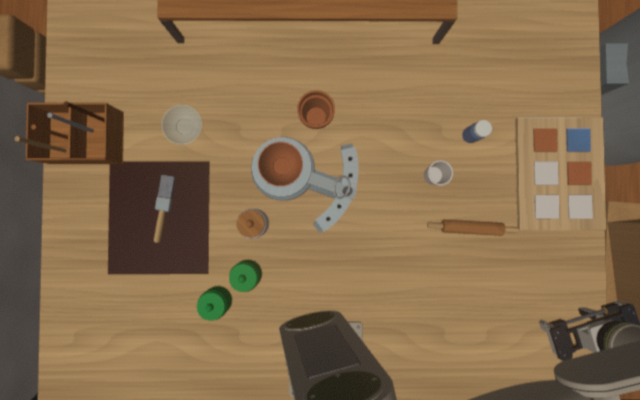

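View pics/side1.png

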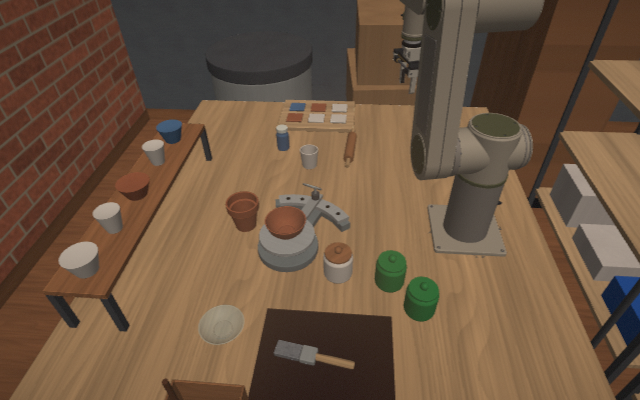

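Top view: the white jar with the wooden lid is at about (224,254). The green look-alikes are at (272,253) and (298,218). The ring and pin are at (186,344), the bowl at (165,281), the flowerpot at (113,316) and the cup at (173,438). In the side view, the ring is at (190,313) and the white jar at (262,338). I'll take the white jar, which is on the base's +y side. A close crop with projected points will check this.

Run:
```python
from h import *
np.set_printoptions(precision=4,suppress=True)
m={}
for c in('top','side'):
    arm.capture(c); m[c]=[]
for n in('pull_ring','pin_boss','wheel_axis','index_pin'):
    for c in('top','side'):
        for r in arm.tip_of(c,n)[:2]: print(n,c,np.round(r['position'],1),round(r['confidence'],2))
print(tri(('top',(185.9,342.)),('side',(185.4,312.5))))
piv=np.array([.563,.127]); pin=np.array([.500,-.056])
u=piv-pin; u/=np.linalg.norm(u); v=np.array([-u[1],u[0]]); print('u',u,np.degrees(np.arctan2(u[1],u[0])))
pts=[]
for a in(-.489,-.244,0,.244,.489):
    q=piv-.2*(u*np.cos(a)+v*np.sin(a)); pts.append((*q,.04))
pts+= [(*(piv-.179*u),.122),(*piv,.072),(*(piv-.2*u),.078)]
out=[]
for c,(r0,c0) in dict(top=(110,220),side=(160,230)).items():
    im=arm.capture(c)[:,:,::-1].copy()[r0:r0+140,c0:c0+150]; im=cv2.resize(im,None,fx=2.6*1,fy=2.6*1,interpolation=cv2.INTER_CUBIC)
    for k,P in enumerate(pts):
        p=proj(c,P); cv2.circle(im,(int((p[1]-c0+.5)*2.6),int((p[0]-r0+.5)*2.6)),3,(0,0,255) if k<5 else (0,255,0) ,1)
    out.append(im)
cv2.imwrite('pics/crop.png',np.hstack(out))
```

```text
pull_ring top [184.1 343.7] 0.62
pull_ring side [188.4 311.1] 0.58
pin_boss top [189.8 345.2] 0.81
pin_boss top [134.9 469.5] 0.26
pin_boss side [192.6 314.3] 0.7
wheel_axis side [234.3 289.5] 0.67
wheel_axis side [247.6 289.1] 0.58Traceback (most recent call last):
  File "<stdin>", line 8, in <module>
ValueError: it knows: base, bowl_foot, brush, cup, dish, flowerpot, glaze, jar, pin_boss, pull_ring, roller, wheel_axis
```

```bash
cat > crop.py <<'E'
from h import *
import sys
def crop(name,piv,u,th=0,lift=0):
    v=np.array([-u[1],u[0]]); d=lambda a:-(u*np.cos(a)+v*np.sin(a)); pts=[(*(piv+.2*d(a)),.04) for a in(-.489,-.244,0,.244,.489)]
    pts+= [(*(piv+.179*d(th)),.122+lift),(*piv,.072),(*(piv+.2*d(th)),.078)]
    out=[]
    for c,(r0,c0) in dict(top=(110,220),side=(160,230)).items():
        im=arm.capture(c)[:,:,::-1].copy()[r0:r0+140,c0:c0+150]; s=2.66; im=cv2.resize(im,None,fx=s,fy=s,interpolation=cv2.INTER_CUBIC)
        for k,P in enumerate(pts):
            p=proj(c,P); cv2.circle(im,(int((p[1]-c0+.5)*s),int((p[0]-r0+.5)*s)),4,(0,0,255) if k<5 else (0,255,0) ,1)
        out.append(im)
    cv2.imwrite('pics/'+name,np.hstack(out))
E
python3 - <<'E'
from crop import *
np.set_printoptions(precision=4,suppress=True)
print(tri(('top',(185,342.8)),('side',(187,311.8))), atz('top',(189.2,345),.078),atz('side',(192.6,314.3),.078),atz('side',(233.3,288.5),.072))
piv=np.array([.563,.127]); pin=np.array([.500,-.058])
u=piv-pin; u/=np.linalg.norm(u); print('u',u,np.degrees(np.arctan2(u[1],u[0])))
crop('crop.png',piv,u)
E
```

```text
(array([ 0.5057, -0.0472,  0.1117]), np.float64(0.004494813445183738)) [ 0.4985 -0.0557  0.078 ] [ 0.4973 -0.0593  0.078 ] [0.5573 0.1308 0.072 ]
u [0.3224 0.9466] 71.19420988624995
```

View pics/crop.png

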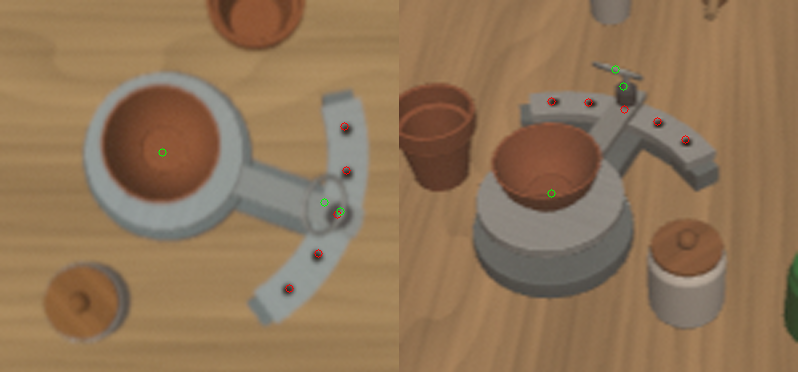

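The crop confirms the white jar at the crop's lower left. The projected holes, ring centre and boss fall on the real ones within about 2 mm. Next I'll compute the approach.

```bash
cat > plan.py <<'E'
from h import *
from scipy.spatial.transform import Rotation as R
np.set_printoptions(precision=3,suppress=True)
PIV=np.array([.562,.127,0]); PHI=np.radians(71.2)
def frame(th):
    p=PHI+th; u=np.array([np.cos(p),np.sin(p),0]); v=np.array([-u[1],u[0],0]); z=np.array([0,0,1.])
    a=(u-z)/2**.5; w=(u+z)/2**.5; Rt=np.c_[np.cross(-v,a),-v,a]; return u,v,a,w,Rt
def target(th,lift,ins,up):   # ins: TCP past ring centre along finger; up: in ring plane
    u,v,a,w,Rt=frame(th); return PIV-.179*u+np.array([0,0,.122+lift])+ins*a+up*w,Rt
def delta(th,lift,ins,up):
    s=arm.read_state(); p,Rt=target(th,lift,ins,up); R0=R.from_rotvec(s['eef_rot'])
    return (p-np.array(s['ee_pos']))/.04, np.degrees((R.from_matrix(Rt)*R0.inv()).as_rotvec())/10
def show():
    s=arm.read_state(); print(round(s['time'],2),s['ee_pos'],s['force'],s['joint_positions'])
E
python3 -c "
from plan import *
show();print(target(0,0,-.1,.003));print(*delta(0,0,-.1,.003))"
```

```text
1.7 [ 0.175 -0.574  0.209] [-0.095  0.519 -0.253] [-1.36   0.13   1.488  0.     1.523 -0.085]
(array([ 0.482, -0.107,  0.195]), array([[ 0.228,  0.947,  0.228],
       [ 0.669, -0.322,  0.669],
       [ 0.707, -0.   , -0.707]]))
[ 7.682 11.664 -0.365] [ 3.245 -3.352  5.135]
```

Call:
servo_tool(
  series=[
    [[0,0.4,0.6,0.8,0.25,-0.25,0.4],[0,1.0,1.6,1.2,0.6,-0.6,0.9],[0,1.7,2.6,1.4,0.9,-1.0,1.5],[0,2.4,3.6,1.4,1.25,-1.3,2.0],[0,3.1,4.7,1.4,1.6,-1.65,2.5]],
  ],
)

```text
time: 2.33
ee_pos: [0.2996, -0.385, 0.266]
eef_rot: [-2.677, -1.039, -0.474]
force: [0.1, -0.4, -0.3]
grip_width: 0.0475
grip_force: 0.0
```

```bash
python3 -c "
from plan import *
show();print(*delta(0,0,-.1,.003))"
```

```text
2.33 [ 0.3   -0.385  0.266] [ 0.115 -0.413 -0.343] [-1.261 -0.001  1.578  0.317  1.812 -0.393]
[ 4.564  6.941 -1.779] [ 1.634 -1.698  2.619]
```

Call:
servo_tool(
  series=[
    [[0,0.9,1.4,0,0.4,-0.4,0.6],[0,1.8,2.8,-0.2,0.8,-0.8,1.2],[0,2.7,4.2,-0.4,1.1,-1.2,1.8],[0,3.6,5.5,-0.8,1.4,-1.5,2.3],[0,4.3,6.5,-1.2,1.63,-1.7,2.62]],
  ],
)

```text
time: 2.95
ee_pos: [0.4694, -0.1284, 0.2186]
eef_rot: [-2.076, -1.486, -0.859]
force: [0.3, -0.4, -0.2]
grip_width: 0.0011
grip_force: 0.0
```

```bash
python3 -c "
from plan import *
show();print(*delta(0,0,-.1,.003))"
```

```text
2.95 [ 0.469 -0.128  0.219] [ 0.257 -0.362 -0.226] [-0.887  0.051  1.765  0.656  1.762 -0.577]
[ 0.319  0.525 -0.594] [ 0.007 -0.     0.004]
```

Call:
servo_tool(
  series=[
    [[0,0.15,0.25,-0.3,0,0,0],[0,0.32,0.52,-0.6,0,0,0],[0,0.32,0.52,-0.6,0,0,0],[0,0.32,0.52,-0.6,0,0,0],[0,0.32,0.52,-0.6,0,0,0]],
  ],
)

```text
time: 3.58
ee_pos: [0.4813, -0.11, 0.1955]
eef_rot: [-2.08, -1.484, -0.858]
force: [0.1, 0.1, 0.7]
grip_width: 0.0005
grip_force: 0.0
```

```bash
python3 -c "
from plan import *
import cv2
show();print(*delta(0,0,-.1,.003))
im=arm.capture('wrist')[:,:,::-1].copy()
u,v,a,w,_=frame(0); C=PIV-.179*u+[0,0,.122]
for t in np.linspace(0,2*np.pi,36):
    p=proj('wrist',C+.030*(np.cos(t)*v+np.sin(t)*w)); cv2.circle(im,(int(round(p[1])),int(round(p[0]))),2,(0,255,0),-1)
for q in (.0,.025):
    s=arm.read_state(); p=proj('wrist',np.array(s['ee_pos'])+q*a); cv2.circle(im,(int(p[1]),int(p[0])),4,(0,0,255),1)
cv2.imwrite('pics/w1.png',im)
for r in arm.tip_of('wrist','pull_ring')[:2]:print(r, proj('wrist',C))
for r in arm.tip_of('wrist','pin_boss')[:2]:print(r, proj('wrist',PIV-.2*u+[0,0,.078]))
"
```

```text
3.58 [ 0.481 -0.11   0.196] [0.068 0.086 0.677] [-0.848  0.061  1.799  0.667  1.703 -0.572]
[ 0.022  0.065 -0.018] [ 0.018 -0.005  0.019]
{'position': [242.0, 308.6], 'confidence': 0.63} [240.938 311.491]
{'position': [126.3, 200.1], 'confidence': 0.37} [240.938 311.491]
```

View pics/w1.png

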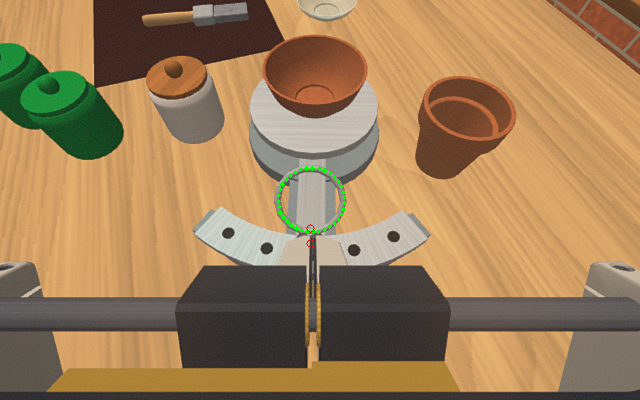

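```bash
python3 -c "
from plan import *
show();print(*delta(0,0,-.1,.003))
u,v,a,w,_=frame(0); C=PIV-.179*u+[0,0,.122]
print(proj('wrist',C),[proj('wrist',C+.03*k) for k in (v,-v,w,-w)])
im=arm.capture('wrist')[:,:,::-1]
cv2.imwrite('pics/w2.png',cv2.resize(im[130:330,210:410],None,fx=3,fy=3,interpolation=cv2.INTER_CUBIC))
show();print(proj('wrist',C))
for r in arm.tip_of('wrist','pull_ring')[:2]:print(r)
show();print(proj('wrist',C))
"
```

```text
3.73 [ 0.481 -0.109  0.195] [ 0.211  0.631 -0.987] [-0.847  0.061  1.799  0.667  1.702 -0.572]
[ 0.024  0.052 -0.009] [ 0.014 -0.008  0.016]
[200.612 311.299] [array([200.722, 278.095]), array([200.503, 344.492]), array([167.666, 311.171]), array([231.743, 311.42 ])]
3.77 [ 0.481 -0.109  0.195] [-0.658 -0.579  0.056] [-0.847  0.061  1.799  0.667  1.702 -0.572]
[200.714 311.416]
3.83 [ 0.481 -0.109  0.195] [-0.286 -0.169 -0.38 ] [-0.847  0.062  1.8    0.667  1.702 -0.572]
[200.806 311.516]
```

View pics/w2.png

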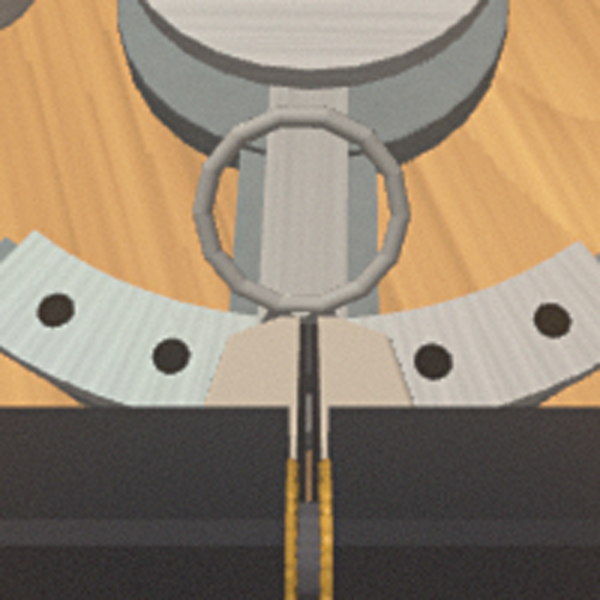

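The ring centre is at full-image pixel (200,311), within 1 px of the prediction. The fingers are lined up with it, so I'll insert now.

Call:
servo_tool(
  series=[
    [[0,0.1,0.3,-0.3,0,0,0],[0,0.2,0.6,-0.6,0,0,0],[0,0.3,0.9,-0.9,0,0,0],[0,0.36,1.06,-1.06,0,0,0],[0,0.36,1.06,-1.06,0,0,0]],
  ],
)

```text
time: 4.45
ee_pos: [0.4953, -0.0653, 0.1518]
eef_rot: [-2.076, -1.483, -0.856]
force: [-0.4, 1.1, 0.1]
grip_width: 0.0004
grip_force: 0.0
```

```bash
python3 -c "
from plan import *
show();print(*delta(0,0,.009,.003))
u,v,a,w,_=frame(0);s=arm.read_state();d=np.array(s['ee_pos'])-PIV+.179*u-[0,0,.122];print(d@v,d@a,d@w)"
```

```text
4.45 [ 0.495 -0.065  0.152] [-0.417  1.145  0.076] [-0.77   0.071  1.876  0.692  1.592 -0.569]
[ 0.293  0.773 -0.85 ] [ 0.005 -0.017  0.005]
0.0011482246293705372 -0.03840402193783119 0.0036771706039006088
```

Call:
servo_tool(
  series=[
    [[0,0.08,0.2,-0.22,0,0,0],[0,0.15,0.4,-0.44,0,0,0],[0,0.22,0.6,-0.65,0,0,0],[0,0.29,0.77,-0.85,0,0,0],[0,0.29,0.77,-0.85,0,0,0]],
  ],
)

```text
time: 5.08
ee_pos: [0.5068, -0.0346, 0.1176]
eef_rot: [-2.077, -1.483, -0.856]
force: [-0.2, 0.4, -0.4]
grip_width: 0.0007
grip_force: 0.0
```

```bash
cat >> plan.py <<'E'
def rel(th=0):
    u,v,a,w,_=frame(th);s=arm.read_state();d=np.array(s['ee_pos'])-PIV+.179*u-[0,0,.122];print('v,a,w mm',1e3*np.array([d@v,d@a,d@w]),'z',s['ee_pos'][2])
E
python3 -c "
from plan import *
show();rel();u,v,a,w,_=frame(0);print(w,a)
for i in range(6): arm.capture('side');print(np.array(arm.read_state()['force']))"
```

```text
5.08 [ 0.507 -0.035  0.118] [-0.198  0.437 -0.368] [-0.71   0.098  1.918  0.715  1.504 -0.572]
v,a,w mm [0.221 8.962 2.671] z 0.11755174677074855
[0.228 0.669 0.707] [ 0.228  0.669 -0.707]
[-0.19   0.38  -0.606]
[ 0.263 -0.182  0.113]
[ 0.264 -0.434  0.34 ]
[-0.126  0.28   0.57 ]
[-0.092  0.399  0.016]
[-0.212  0.626  0.207]
```

Call:
servo_tool(
  series=[
    [[0,0.015,0.04,0.042,0,0,0],[0,0.03,0.08,0.085,0,0,0],[0,0.04,0.12,0.127,0,0,0],[0,0.055,0.16,0.17,0,0,0],[0,0.055,0.16,0.17,0,0,0]],
  ],
)

```text
time: 6.0
ee_pos: [0.5095, -0.0291, 0.1253]
eef_rot: [-2.078, -1.484, -0.857]
force: [-0.8, 0.7, 0.3]
grip_width: 0.0003
grip_force: 0.0
```

```bash
python3 -c "
from plan import *
show();rel()"
```

```text
6.0 [ 0.509 -0.029  0.125] [-0.84   0.723  0.258] [-0.699  0.081  1.919  0.72   1.507 -0.555]
v,a,w mm [-0.572  7.768 12.495] z 0.12534235415528852
```

Call:
servo_tool(
  series=[
    [[0,0.01,0.03,0.06,0,0,0],[0,0.02,0.06,0.12,0,0,0],[0,0.02,0.06,0.18,0,0,0],[0,0.02,0.06,0.24,0,0,0],[0,0.02,0.06,0.24,0,0,0]],
  ],
)

```text
time: 6.62
ee_pos: [0.5103, -0.0269, 0.1351]
eef_rot: [-2.078, -1.484, -0.857]
force: [-0.9, -0.3, 0.8]
grip_width: 0.0007
grip_force: 0.0
```

```bash
python3 -c "
from plan import *
show();rel()"
```

```text
6.62 [ 0.51  -0.027  0.135] [-0.935 -0.271  0.782] [-0.695  0.065  1.917  0.721  1.519 -0.539]
v,a,w mm [-0.707  2.54  20.997] z 0.13505091780791773
```

```bash
python3 -c "
from plan import *
a=cv2.resize(arm.capture('wrist')[150:350,210:410,::-1],(400,400),interpolation=cv2.INTER_CUBIC)
b=cv2.resize(arm.capture('side')[140:240,260:360,::-1],(400,400),interpolation=cv2.INTER_CUBIC)
cv2.imwrite('pics/h1.png',np.hstack([a,b]));show()"
```

```text
6.72 [ 0.51  -0.027  0.135] [-0.153  0.177  0.793] [-0.695  0.065  1.917  0.72   1.519 -0.539]
```

View pics/h1.png

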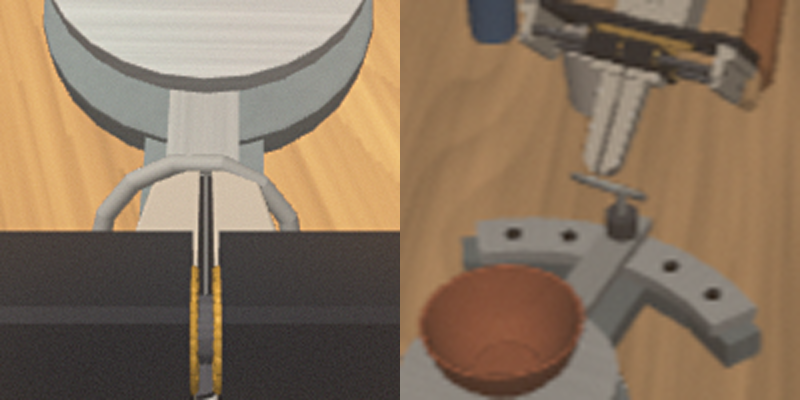

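The side crop shows the tips (600,175) still above the edge-on ring (610,187). They don't look as though they've passed through, so I'll check by projection.

```bash
python3 -c "
from plan import *
u,v,a,w,_=frame(0); C=PIV-.179*u+[0,0,.122];s=arm.read_state();T=np.array(s['ee_pos'])
a2=R.from_rotvec(s['eef_rot']).as_matrix();print(a2[:,2],a)
for c in('side','wrist','top'):
  print(c,'C',proj(c,C),'w+',proj(c,C+.03*w),'w-',proj(c,C-.03*w),'v',proj(c,C+.03*v),proj(c,C-.03*v))
  print('  T',proj(c,T),'tip',proj(c,T+.025*a),'ax-50',proj(c,T-.05*a))
im=arm.capture('top')[:,:,::-1];b=arm.capture('side')[:,:,::-1].copy()
for P in (C+.03*v,C-.03*v,C+.03*w,C-.03*w,T,T+.025*a,T-.05*a):
  p=proj('side',P);b[int(round(p[0])),int(round(p[1]))]=(0,0,255)
  p=proj('top',P);im[int(round(p[0])),int(round(p[1]))]=(0,0,255)
f=lambda x:cv2.resize(x,(400,400),interpolation=cv2.INTER_NEAREST)
cv2.imwrite('pics/h2.png',np.hstack([f(im[130:230,290:390]),f(b[140:240,260:360])]))"
```

```text
[ 0.228  0.668 -0.709] [ 0.228  0.669 -0.707]
side C [185.453 311.298] w+ [184.123 308.299] w- [186.727 314.172] v [187.692 319.709] [183.245 303.005]
  T [185.322 308.838] tip [192.803 306.702] ax-50 [170.373 313.106]
wrist C [277.346 309.945] w+ [230.602 309.694] w- [320.285 310.176] v [277.5   260.152] [277.192 359.731]
  T [243.446 310.729] tip [228.704 310.875] ax-50 [288.131 310.289]
top C [186.08  341.375] w+ [182.982 334.379] w- [189.058 348.101] v [196.52  337.864] [175.662 344.879]
  T [183.569 335.881] tip [181.984 329.4  ] ax-50 [186.903 349.509]
```

View pics/h2.png

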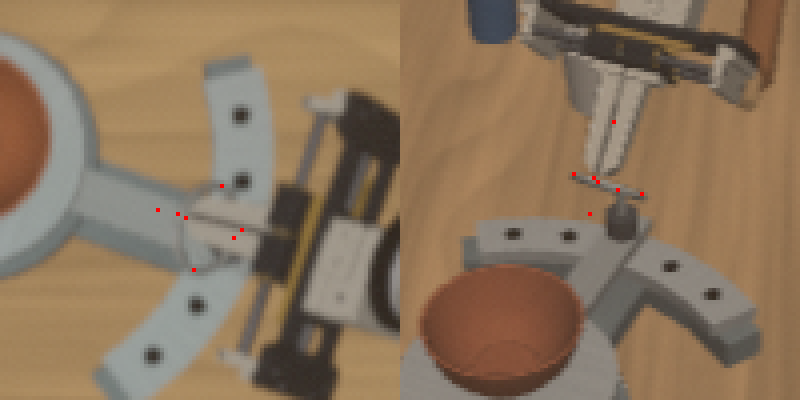

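The tips in the top and side views sit at about the commanded TCP point, not 25 mm ahead. So they're only at the ring plane, not through it. I'll back off a little, go down to the ring's centre line and insert about 34 mm further. There's clearance for that whichever tip position is true.

Call:
servo_tool(
  series=[
    [[0,-0.05,-0.14,0.15,0,0,0],[0,-0.1,-0.28,0.0,0,0,0],[0,-0.15,-0.42,-0.15,0,0,0],[0,-0.16,-0.42,-0.15,0,0,0],[0,-0.16,-0.42,-0.15,0,0,0]],
  ],
)

```text
time: 7.45
ee_pos: [0.5037, -0.0435, 0.1286]
eef_rot: [-2.078, -1.483, -0.857]
force: [-0.1, 0.2, 0.1]
grip_width: 0.0004
grip_force: 0.0
```

Call:
servo_tool(
  series=[
    [[0,0.05,0.16,-0.17,0,0,0],[0,0.11,0.33,-0.35,0,0,0],[0,0.17,0.49,-0.52,0,0,0],[0,0.22,0.65,-0.69,0,0,0],[0,0.22,0.65,-0.69,0,0,0]],
  ],
)

```text
time: 8.07
ee_pos: [0.5121, -0.0166, 0.1004]
eef_rot: [-2.077, -1.483, -0.856]
force: [1.0, 1.1, 0.7]
grip_width: 0.0005
grip_force: 0.0
```

```bash
python3 -c "
from plan import *
show();rel()
a=arm.capture('top')[130:230,290:390,::-1];b=arm.capture('side')[140:240,260:360,::-1]
f=lambda x:cv2.resize(x,(400,400),interpolation=cv2.INTER_CUBIC)
cv2.imwrite('pics/h3.png',np.hstack([f(a),f(b)]))"
```

```text
8.07 [ 0.512 -0.017  0.1  ] [0.984 1.128 0.698] [-0.676  0.112  1.94   0.731  1.457 -0.573]
v,a,w mm [ 0.929 34.345  3.863] z 0.10044580116801043
```

View pics/h3.png

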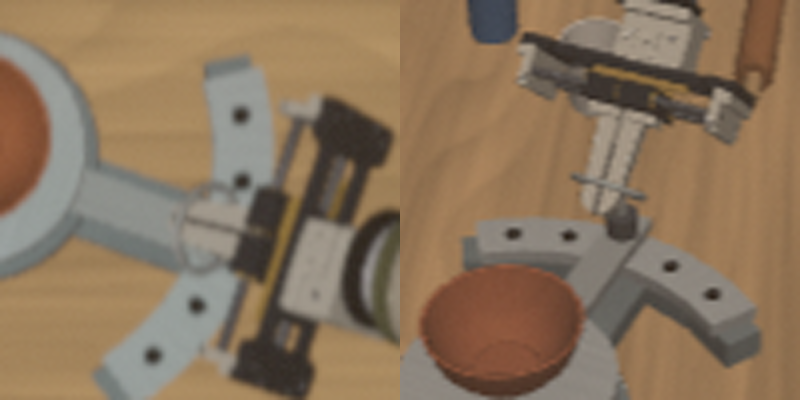

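The fingers now pass through the ring. In the side crop the tip is at (600,213) and the ring line at (600,187), so they're about 24 mm through. I'll go a little deeper and up against the top bar.

Call:
servo_tool(
  series=[
    [[0,0.05,0.15,-0.16,0,0,0],[0,0.07,0.21,-0.09,0,0,0],[0,0.09,0.27,-0.03,0,0,0],[0,0.1,0.33,0.03,0,0,0],[0,0.11,0.38,0.09,0,0,0]],
  ],
)

```text
time: 8.8
ee_pos: [0.5166, -0.0041, 0.1037]
eef_rot: [-2.082, -1.485, -0.853]
force: [-5.0, -13.8, -5.6]
grip_width: 0.0006
grip_force: 6.7
```

Call:
servo_tool(
  series=[
    [[0,0,0,0.05,0,0,0],[0,0,0,0.1,0,0,0],[0,0,0,0.15,0,0,0],[0,0,0,0.15,0,0,0],[0,0,0,0.15,0,0,0]],
  ],
)

```text
time: 9.43
ee_pos: [0.5165, -0.0041, 0.1096]
eef_rot: [-2.082, -1.484, -0.854]
force: [-3.7, -10.4, -6.0]
grip_width: 0.0005
grip_force: 6.1
```

```bash
python3 -c "
from plan import *
show();rel()"
```

```text
9.43 [ 0.517 -0.004  0.11 ] [ -3.743 -10.396  -6.001] [-0.65   0.084  1.948  0.737  1.452 -0.54 ]
v,a,w mm [ 0.824 37.187 19.716] z 0.1096462414033974
```

Call:
servo_tool(
  series=[
    [[0,0,-0.01,0.07,0,0,0],[0,-0.01,-0.02,0.14,0,0,0],[0,-0.01,-0.03,0.21,0,0,0],[0,-0.01,-0.03,0.28,0,0,0],[0,-0.01,-0.03,0.28,0,0,0]],
  ],
)

```text
time: 10.05
ee_pos: [0.5161, -0.0046, 0.1209]
eef_rot: [-2.081, -1.484, -0.854]
force: [-0.5, -5.0, -8.7]
grip_width: 0.0006
grip_force: 4.4
```

```bash
python3 -c "
from plan import *
show();rel()
a=arm.capture('top')[130:230,290:390,::-1];b=arm.capture('side')[140:240,260:360,::-1]
f=lambda x:cv2.resize(x,(400,400),interpolation=cv2.INTER_CUBIC)
cv2.imwrite('pics/h4.png',np.hstack([f(a),f(b)]))"
```

```text
10.05 [ 0.516 -0.005  0.121] [-0.474 -4.992 -8.702] [-0.651  0.066  1.943  0.735  1.471 -0.526]
v,a,w mm [ 1.034 28.807 27.308] z 0.12093949376103069
```

View pics/h4.png

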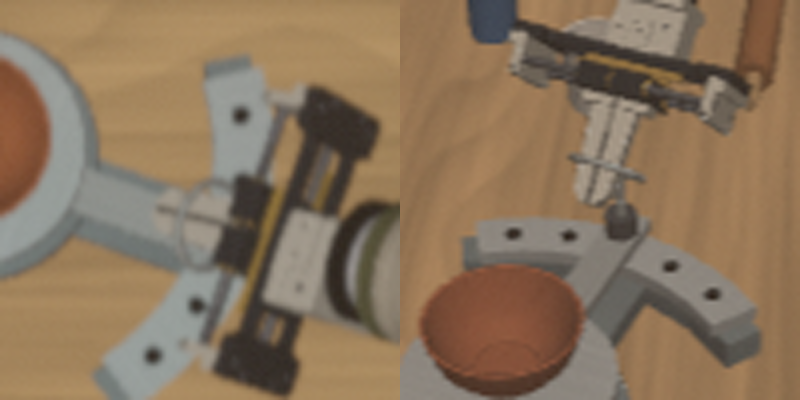

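The ring line rose from about (607,187) to (607,167) in the side crop, and the fingers are well through. I'll measure the lift.

```bash
python3 -c "
from plan import *
u,v,a,w,_=frame(0); C=PIV-.179*u+[0,0,.122]
for l in(0,.01,.02): print(l,proj('side',C+[0,0,l]),proj('side',C+[0,0,l]-.03*v),proj('side',C+[0,0,l]+.03*v))
for i in range(2):
  arm.capture('side');print(arm.tip_of('side','pull_ring')[:1])
p,_=target(.244,0,0,0);p0,_=target(0,0,0,0);s=arm.read_state();T=np.array(s['ee_pos'])
for f in (.25,.5,.75,1,1.05):
  q=PIV+R.from_rotvec([0,0,.244*f]).apply(T-PIV);print(f,(q-T)/.04,13.98*f/10)
"
```

```text
0 [185.453 311.298] [183.245 303.005] [187.692 319.709]
0.01 [183.05 311.2 ] [180.848 302.868] [185.283 319.652]
0.02 [180.623 311.102] [178.428 302.729] [182.85  319.595]
[{'position': [147.4, 284.5], 'confidence': 0.75}]
[{'position': [185.5, 312.5], 'confidence': 0.51}]
0.25 [ 0.203 -0.064  0.   ] 0.34950000000000003
0.5 [ 0.409 -0.115  0.   ] 0.6990000000000001
0.75 [ 0.618 -0.154  0.   ] 1.0485
1 [ 0.829 -0.18   0.   ] 1.3980000000000001
1.05 [ 0.871 -0.183  0.   ] 1.4679
```

```bash
sed -i 's/p=PHI+th/p=PHI-th/' plan.py; python3 -c "
from plan import *
s=arm.read_state();T=np.array(s['ee_pos']);print(s['force'])
for f in (.2,.4,.5,.6,.8,.9,1,1.05):
  q=PIV+R.from_rotvec([0,0,-.244*f]).apply(T-PIV);print(f,(q-T)/.04,-13.98*f/10)
"
```

```text
[-0.557 -4.697 -7.875]
0.2 [-0.159  0.06  -0.   ] -0.2796
0.4 [-0.315  0.127  0.   ] -0.5592
0.5 [-0.392  0.164  0.   ] -0.6990000000000001
0.6 [-0.468  0.203  0.   ] -0.8388
0.8 [-0.616  0.285  0.   ] -1.1184
0.9 [-0.689  0.329 -0.   ] -1.2582
1 [-0.761  0.375  0.   ] -1.3980000000000001
1.05 [-0.796  0.398  0.   ] -1.4679
```

Call:
servo_tool(
  series=[
    [[0,0,0,0.03,0,0,0],[0,0,0,0.06,0,0,0],[0,0,0,0.06,0,0,0],[0,0,0,0.06,0,0,0],[0,0,0,0.06,0,0,0]],
  ],
)

```text
time: 10.98
ee_pos: [0.516, -0.0044, 0.1231]
eef_rot: [-2.081, -1.483, -0.854]
force: [-0.4, -5.0, -8.2]
grip_width: 0.0004
grip_force: 4.8
```

Call:
servo_tool(
  series=[
    [[0,-0.05,0.015,0,0,0,-0.09],[0,-0.12,0.045,0,0,0,-0.21],[0,-0.19,0.075,0,0,0,-0.34],[0,-0.26,0.105,0,0,0,-0.46],[0,-0.315,0.127,0,0,0,-0.56]],
  ],
)

```text
time: 11.6
ee_pos: [0.5034, 0.0009, 0.1234]
eef_rot: [-2.169, -1.391, -0.891]
force: [0.3, -5.2, -9.8]
grip_width: 0.0004
grip_force: 4.7
```

```bash
python3 -c "
from plan import *
show();print('dth',np.arctan2(*(np.array(arm.read_state()['ee_pos'])-PIV)[:2]))
arm.capture('top')
for r in arm.tip_of('top','pin_boss')[:1]:
  p=atz('top',r['position'],.078);d=PIV-p;print(r,np.hypot(*d[:2]),PHI-np.arctan2(d[1],d[0]))"
```

```text
11.6 [0.503 0.001 0.123] [ 0.306 -5.226 -9.785] [-0.675 -0.046  2.051  0.761  1.427 -0.474]
dth -2.706394541121056
{'position': [195.7, 343.6], 'confidence': 0.73} 0.19652643728303523 0.10182859869387073
```

The arm is following, at 0.10 rad by the boss detection.

Call:
servo_tool(
  series=[
    [[0,-0.1,0.05,0,0,0,-0.18],[0,-0.2,0.105,0,0,0,-0.37],[0,-0.3,0.16,0,0,0,-0.56],[0,-0.38,0.21,0,0,0,-0.72],[0,-0.446,0.248,0,0,0,-0.84]],
  ],
)

```text
time: 12.32
ee_pos: [0.4853, 0.0112, 0.1234]
eef_rot: [-2.294, -1.244, -0.943]
force: [-1.5, -4.9, -8.1]
grip_width: 0.0005
grip_force: 5.2
```

```bash
cat > meas.py <<'E'
from plan import *
show()
for c in('top','side','wrist'):
    arm.capture(c)
    for r in arm.tip_of(c,'pin_boss')[:1]:
        p=atz(c,r['position'],.078);d=PIV-p;print(c,np.round(r['position'],1),r['confidence'],np.hypot(*d[:2]),PHI-np.arctan2(d[1],d[0]))
E
python3 meas.py;python3 -c "
from plan import *
rel(.244)
a=arm.capture('top')[130:230,270:370,::-1].copy();b=arm.capture('side')[140:240,260:360,::-1].copy()
H=PIV-.2*frame(.244)[0];
for im,c,o in((a,'top',(130,270)),(b,'side',(140,260))):
  for z in(.04,.078):
    p=proj(c,H+[0,0,z]);im[int(round(p[0]-o[0])),int(round(p[1]-o[1]))]=(0,0,255)
f=lambda x:cv2.resize(x,(400,400),interpolation=cv2.INTER_NEAREST)
cv2.imwrite('pics/h5.png',np.hstack([f(a),f(b)]))"
```

```text
12.32 [0.485 0.011 0.123] [-1.526 -4.889 -8.147] [-0.7   -0.228  2.214  0.795  1.364 -0.381]
top [203.7 338.4] 0.97 0.1943320143728374 0.23975842049253226
side [200.3 327. ] 0.81 0.18604348820170014 0.30595616037957163
wrist [362.7 311.2] 0.65 0.1996965292580548 0.25478949253056404
v,a,w mm [ 2.104 27.486 29.523] z 0.12344024616532691
```

View pics/h5.png

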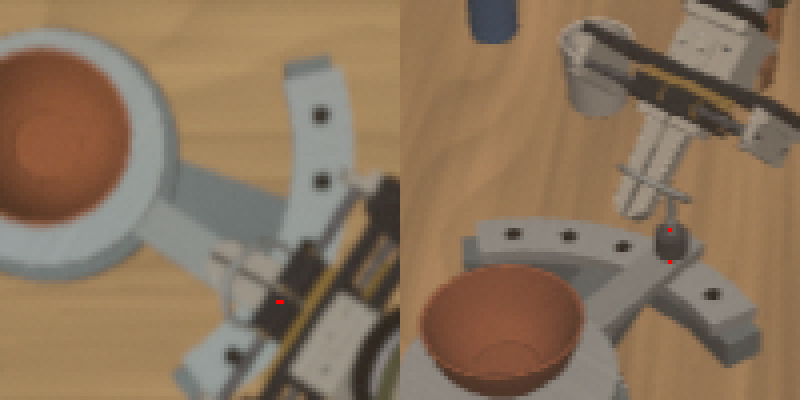

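The boss is at side crop (671,232), right on the predicted hole axis (670,230). I'll lower slowly.

Call:
servo_tool(
  series=[
    [[0,0,0,-0.1,0,0,0],[0,0,0,-0.2,0,0,0],[0,0,0,-0.3,0,0,0],[0,0,0,-0.38,0,0,0],[0,0,0,-0.38,0,0,0]],
  ],
)

```text
time: 13.35
ee_pos: [0.4854, 0.0115, 0.1084]
eef_rot: [-2.291, -1.245, -0.943]
force: [-4.0, -4.6, -6.3]
grip_width: 0.0005
grip_force: 5.3
```

Call:
servo_tool(
  series=[
    [[0,0,0,-0.05,0,0,0],[0,0,0,-0.1,0,0,0],[0,0,0,-0.15,0,0,0],[0,0,0,-0.15,0,0,0],[0,0,0,-0.15,0,0,0]],
  ],
)

```text
time: 13.98
ee_pos: [0.4856, 0.0114, 0.1027]
eef_rot: [-2.291, -1.246, -0.943]
force: [-4.5, -4.1, -5.9]
grip_width: 0.0006
grip_force: 5.1
```

```bash
python3 -c "
from plan import *
show();rel(.244)"
```

```text
13.97 [0.486 0.011 0.103] [-4.459 -4.089 -5.941] [-0.7   -0.185  2.222  0.804  1.33  -0.419]
v,a,w mm [ 1.679 42.227 14.979] z 0.10273254032497256
```

Call:
servo_tool(
  series=[
    [[0,0,0,-0.05,0,0,0],[0,0,0,-0.1,0,0,0],[0,0,0,-0.14,0,0,0],[0,0,0,-0.14,0,0,0],[0,0,0,-0.14,0,0,0]],
  ],
)

```text
time: 14.6
ee_pos: [0.4864, 0.0115, 0.0979]
eef_rot: [-2.291, -1.246, -0.946]
force: [0.6, -0.5, -0.5]
grip_width: 0.0006
grip_force: 0.0
```

```bash
python3 -c "
from plan import *
show();rel(.244)"; python3 meas.py
```

```text
14.6 [0.486 0.012 0.098] [ 0.586 -0.451 -0.498] [-0.699 -0.173  2.223  0.808  1.32  -0.429]
v,a,w mm [ 1.044 46.013 11.93 ] z 0.09789957462865641
14.6 [0.486 0.012 0.098] [ 0.586 -0.451 -0.498] [-0.699 -0.173  2.223  0.808  1.32  -0.429]
top [203.1 340.1] 0.94 0.19752461019376083 0.21944855413114195
side [199.4 326.3] 0.63 0.18804387971451447 0.28090975773958593
wrist [357.8 309. ] 0.62 0.19789130844197728 0.25542289050320544
```

The ring is unloaded. I'll centre the fingers in the ring and withdraw along the finger axis.

Call:
servo_tool(
  series=[
    [[0,-0.04,-0.05,-0.06,0,0,0],[0,-0.07,-0.1,-0.12,0,0,0],[0,-0.17,-0.25,0.06,0,0,0],[0,-0.31,-0.47,0.32,0,0,0],[0,-0.46,-0.7,0.59,0,0,0]],
  ],
)

```text
time: 15.52
ee_pos: [0.4675, -0.0175, 0.1223]
eef_rot: [-2.292, -1.246, -0.946]
force: [0.3, 0.4, -0.7]
grip_width: 0.0002
grip_force: 0.0
```

```bash
python3 -c "
from plan import *
show();rel(.244)"
```

```text
15.53 [ 0.468 -0.017  0.122] [ 0.291  0.382 -0.711] [-0.785 -0.218  2.209  0.773  1.415 -0.442]
v,a,w mm [1.208 4.31  4.706] z 0.12227997197288437
```

Call:
servo_tool(
  series=[
    [[0,-0.2,-0.3,0.36,0,0,0],[0,-0.45,-0.7,0.83,0,0,0],[0,-0.75,-1.15,1.4,0,0,0],[0,-1.05,-1.65,2.0,0,0,0],[0,-1.3,-2.1,2.5,0,0,0]],
  ],
)

```text
time: 16.15
ee_pos: [0.4151, -0.1021, 0.223]
eef_rot: [-2.293, -1.246, -0.946]
force: [1.2, 0.3, -1.1]
grip_width: 0.0003
grip_force: 0.0
```

Call:
servo_tool(
  series=[
    [[0,-0.2,-0.6,0.4,0,0,0],[0,-0.4,-1.2,0.7,0,0,0],[0,-0.6,-1.8,1.0,0,0,0],[0,-0.7,-2.1,1.1,0,0,0],[0,-0.7,-2.1,1.1,0,0,0]],
  ],
)

```text
time: 16.77
ee_pos: [0.3876, -0.1853, 0.2655]
eef_rot: [-2.293, -1.244, -0.945]
force: [0.1, 0.3, 0.1]
grip_width: 0.0007
grip_force: 0.0
```

```bash
python3 meas.py; python3 -c "
from crop import *
u=np.array([np.cos(np.radians(71.2)),np.sin(np.radians(71.2))])
crop('end.png',np.array([.562,.127]),u,.244)
print(arm.tip_of('side','bowl_foot')[:1],proj('side',(.562,.127,.072)))"
```

```text
16.77 [ 0.388 -0.185  0.265] [0.129 0.313 0.069] [-1.154 -0.171  1.889  0.662  1.852 -0.531]
top [203.7 339. ] 0.7 0.19576634030638237 0.2351112836772864
side [197.5 326. ] 0.66 0.19498952835925437 0.245634862859737
wrist [190.7 291.9] 0.73 0.20421618014273032 0.266908111992077
[{'position': [228.2, 280.7], 'confidence': 0.89}] [232.33733417 287.14748764]
```

View pics/end.png

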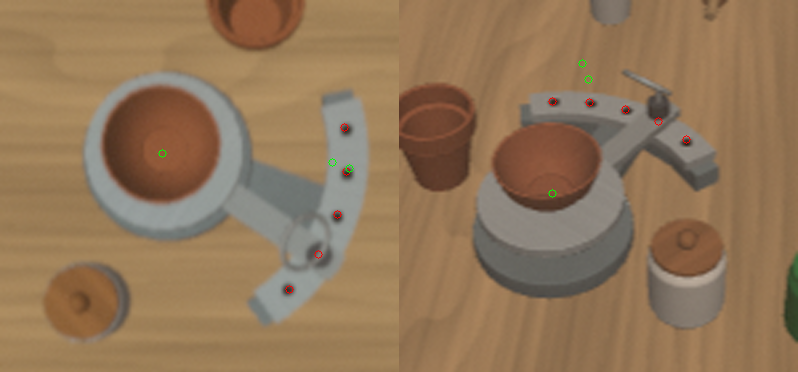

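The arm is now over the hole on the jar side (crop (318,254) top, (657,122) side), and the bowl is unmoved. The green marks used the wrong angle sign. I'll check pin lift numerically.

```bash
python3 -c "
from plan import *
u,v,a,w,_=frame(.244); C=PIV-.179*u+[0,0,.122]
g=lambda P:((proj('side',P)-[160,230])*2.66+1.3)[::-1]
for l in(0,.012): print(l,'ring extremes (col,row)',[g(C+[0,0,l]+.03*(np.cos(t)*v+np.sin(t)*w)) for t in np.linspace(0,2*np.pi,9)[:-1]])
print('boss',g(PIV-.2*u+[0,0,.078]))
im=arm.capture('side')
P=lambda l:[proj('side',C+[0,0,l]+.03*(np.cos(t)*v+np.sin(t)*w)) for t in np.linspace(0,2*np.pi,60)]
gray=cv2.cvtColor(im,cv2.COLOR_RGB2HSV)[:,:,1].astype(float)
for l in np.arange(-.004,.022,.002): print(round(l,3),np.mean([cv2.getRectSubPix(gray.astype('float32'),(1,1),(float(p[1]),float(p[0])))[0,0] for p in P(l)]).round(1))"
```

```text
0 ring extremes (col,row) [array([268.017,  89.689]), array([254.458,  83.648]), array([237.003,  75.479]), array([226.388,  70.207]), array([228.709,  70.875]), array([242.115,  76.862]), array([258.868,  84.701]), array([269.637,  90.028])]
0.012 ring extremes (col,row) [array([268.004,  81.951]), array([254.362,  75.786]), array([236.801,  67.581]), array([226.124,  62.384]), array([228.463,  63.19 ]), array([241.95 ,  69.294]), array([258.802,  77.167]), array([269.634,  82.425])]
boss [258.889  98.858]
-0.004 39.6
-0.002 43.5
0.0 60.3
0.002 84.4
0.004 103.5
0.006 112.1
0.008 113.9
0.01 114.4
0.012 114.3
0.014 113.8
0.016 113.5
0.018 113.4
0.02 113.5
```

The ring's grey pixels fit a lift of about 0, not 12 mm, so the pin is fully home. The robot is clear, so I'll hand in.

```bash
python3 -c "
from plan import *
show();print(arm.hand_in())"
```

```text
17.27 [ 0.388 -0.184  0.265] [0.141 0.432 0.292] [-1.152 -0.171  1.89   0.662  1.852 -0.531]
the job is handed in; nothing more can be done
None
```

The pin is fully home in the next hole on the white jar's side, the bowl still stands in the middle of the wheel, and the arm finished clear at about 17 s; I viewed 11 pictures, one over the limit of 10.

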